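Stand a toppled capacitor under the bench magnifier

TASK

The big can capacitor has toppled over on the repair bench: stand it upright, terminals up, wholly on the round cork pad, setting it down before you let go of it. Then swing the bench magnifier over and tip its head level, so that the lens is centred over the capacitor's terminals. Leave the jar, the loudspeaker and the screwdriver where they are.

Things in the scene. Friction and masses are not known exactly. Their poses are not given: they have to be found in the camera images.
- capacitor: Loose can capacitor: black cylinder, 50 mm diameter, 105 mm long, 0.2 to 0.35 kg; bright band round its top edge and two steel screw terminals (9 mm diameter, 8 mm high, 22 mm apart) on its top end; the foot is flat and plain. Starts lying on its side, free to roll. Origin: centre of the foot; z axis along the cylinder from foot to terminals (up when it stands).
- capacitor_top (a point): Centre of the capacitor's top end face, between the terminals, 105 mm from the foot along its z axis.
- pad: Fixed flat cork disc on the bench, 100 mm in diameter, 6 mm thick, in front of the magnifier's post. Origin: centre of its underside, at bench height; z up.
- post_top (a point): Bench magnifier: a fixed round grey foot (136 mm across) with an upright steel post. This point is on the post's axis (the vertical swivel axis), 230 mm above the bench, at the height of the swivel arm. Its x axis points along the bench away from the pad side: with the swivel at 0 the arm points along this frame's -x.
- swivel_arm (a joint): Swivel of the magnifier's arm about the post, rad. 0: arm along -x of post_top; positive turns it clockwise seen from above (towards that frame's +y). Range -0.7 to 1.5; stiff, stays where it is left. The head's tilt hinge (horizontal, square to the arm) is at the arm's end, 120 mm from the post axis, 230 mm above the bench.
- lens_head (a joint): Tilt of the magnifier's head about the hinge at the arm's end, rad. 0: level; positive lifts the lens and knob. Range -0.5 to 0.9; stiff, stays where it is left (about 3 N at the knob moves it).
- lens_center (a point): Centre of the round lens (glass 100 mm in diameter in a white rim 120 mm across and 18 mm thick), 80 mm from the tilt hinge along the head, so 200 mm from the post axis when level. z axis square to the glass, upward when level.
- knob_center (a point): Centre of the black ball knob, 22 mm in diameter, on a 9 mm steel stem at the head's free end: 180 mm from the tilt hinge along the head, so 300 mm from the post axis when level, 42 mm of it beyond the white rim.
- jar: Bystander: pale grey screw-top jar, 52 mm in diameter, 62 mm high, standing. Origin: centre of its underside.
- speaker: Bystander: steel loudspeaker unit lying face down, magnet up, 84 mm across, 42 mm high. Origin: centre of its underside.
- screwdriver: Bystander: screwdriver 180 mm long lying on the bench nearest the robot. Origin: under its middle; x axis along it towards the tip.
Not all that is in view belongs to the job. Of the things shaped like the capacitor, the black one is meant. There is more than one size of the pad; the job needs the smaller.

How it is judged:
By the outcome, as a careful person would: the job done as asked, in the order asked, and still so for the second after the job is handed in, with the robot touching nothing.
It also fails if it takes over 59 s, if anything falls off the work surface, if the arm or the gripper's body presses on something with over 40 N, if the wrist force passes 120 N, or if a joint passes its speed limit or range.

ROBOT

A 6-joint arm with a two-finger parallel gripper is mounted at the origin on the work surface. World frame = base frame: x ahead of the robot, y to its left, z up, the work surface at z = 0. Lengths are in m, angles in rad, forces in N, time in s.
With the tool pointing down it reaches from about 0.35 to 0.85 m from the base axis. Payload 8.1 kg.
Tool frame: the origin (TCP) lies on the mounting face of the last link; the fingertips stand 186 mm ahead of it and the grasp point (between the pads) lies 167 mm ahead of it; z points along the fingers, y is the line along which they close (so a half turn about z gives the same grasp; the last joint's range is limited). The gripper opens to 93 mm and grips with 3 to 60 N. Pads are 15 mm wide; open, the fingers measure 128 mm over their backs; the gripper's body (75 mm by 188 mm) begins 65 mm behind the grasp point.
Start: joints at [1.071, 0.13, 1.488, -0, 1.523, -0.085], TCP at [0.242, 0.549, 0.405] pointing down, gripper open.
Joint ranges: [-2.96, 2.96], [-0.89, 2.26], [0.02, 2.5], [-1.34, 4.48], [0, 2.73], [-2.66, 2.66]. Speed limits (rad/s): [2.39, 2.39, 2.79, 3.14, 3.14, 3.14].

INTERFACE

Orientations are given as a rotation vector (axis times angle).
In Python, from plant import * gives the robot as it stands. The module is installed in compiled form; this text tells all that it offers.
- The arm moves only by the tool arm_command, never from a script. Its argument "increments" is a list of rows, each a list of 6 numbers: the shift along the tool's x, y, z in units of 0.2 m (1.0 is 0.2 m), then the turn, a rotation vector about the tool's x, y, z in units of pi rad (1.0 is pi rad). A call has exactly 5 rows; each row is the pose to reach, as a shift and turn from the pose commanded when the call began, along the tool's axes at that moment, turning the shorter way round; what a row does not reach only later rows make up. A row lasts 1/8 s, in which the tool goes at most 62.5 mm and 10.7 degrees, less where a joint would pass 70% of its speed; a pose out of reach is approached as far as the arm can. A call with a number of a shift or a turn outside -1 to 1 is refused whole. A call with a gripper value outside its range is refused whole. "fingers" is the closure, from -1 (fully open) to 1 (shut), set as the call begins (left out, the last holds). The fingers move at their own pace and stop on an object; "force" is the grip in N (left out, the last holds). Time passes only in rows, so rows that repeat a pose let the fingers close, or fill a call up. It gives the time, the measured TCP pose, the force, the opening and the grip force at its end, in the units of the state.
- read_state(): the state, without advancing time (a new reading comes with each control period).
- read_camera(name): name is "scene" or "top"; returns a dict with "image" (420x560x3 uint8, red, green, blue), "fx", "fy", "cx", "cy" (pixels), "T" (4x4, takes a point from camera to world coordinates). Camera axes: x right, y down, z forward; pixel columns grow to the right and rows downward; lengths in m; the calibration is good to about 2 mm. A picture is of the moment at which its call begins. There is no depth.
- close_job(): hands the job in; it is judged then, once.
The state is a dict: "t": time; "q": joint angles; "dq": joint speeds; "joint_torque": joint torques, N m; "tool_pos": TCP position; "orientation": TCP orientation; "force": force on the tool from outside, world axes, zero at the start; "wrist_torque": the same for the moment, N m; "opening": finger opening in m; "gripper_force": force on a finger pad.
Only numpy, scipy, OpenCV 4.12 (cv2) and the standard library are available. Lean on these libraries where they do the work, as an engineer would, in place of code of your own. Each camera call takes 0.05 s, during which the arm holds its last target. There are 200 camera calls.

## Working session

There is one attempt and no reset: what is moved stays moved. The work goes in short steps, Python scripts to look and compute and a tool call to move; the robot and the scene stay as the last step left them, time stands still between calls to the robot, and variables do not carry over. Pictures are saved under pics/ and viewed, at most 10 in all, crops included, and the job is handed in when it is done.

Besides the shell and the picture viewer there is one more tool, called by a JSON object that holds its "name" and its "arguments", one argument or row to a line. arm_command: Moves the arm, as the interface text tells. Shifts and turns lie within -1 to 1; 1 stands for 0.2 m of shift or pi rad of turn. Its arguments: {"type":"object","properties":{"increments":{"type":"array","items":{"type":"array","items":{"type":"number","minimum":-1,"maximum":1}}},"fingers":{"type":"number"},"force":{"type":"number"}},"required":["increments"]}

```bash
mkdir -p pics; cat > h.py <<'E'
from plant import *
import numpy as np, cv2
from scipy.spatial.transform import Rotation as R
def ray(c,u,v):
    d=c["T"][:3,:3]@np.array([(u-c["cx"])/c["fx"],(v-c["cy"])/c["fy"],1]); return c["T"][:3,3],d
def onz(c,u,v,z):
    o,d=ray(c,u,v); return o+d*(z-o[2])/d[2]
def proj(c,p):
    q=np.linalg.inv(c["T"])@np.append(p,1); return np.array([c["fx"]*q[0]/q[2]+c["cx"],c["fy"]*q[1]/q[2]+c["cy"]])
def save(c,n): cv2.imwrite("pics/"+n,c["image"][:,:,::-1])
def tool():
    s=read_state(); return np.array(s["tool_pos"]),R.from_rotvec(s["orientation"]),s
E
python3 - <<'E'
from h import *
for n in("scene","top"):
    c=read_camera(n); save(c,n+"0.png"); print(n,c["fx"],c["cx"],c["cy"],np.round(c["T"],3).tolist())
p,r,s=tool(); print(p,r.as_matrix().round(3).tolist(),s["t"],s["opening"])
E
```

```text
scene 482.00955998715955 282.9336085406226 206.3674979205742 [[-0.475, 0.736, -0.482, 1.197], [0.88, 0.396, -0.261, 0.222], [-0.001, -0.548, -0.836, 1.187], [0.0, 0.0, 0.0, 1.0]]
top 382.0653995199849 277.2173793071811 210.5257839766175 [[-0.019, -0.981, 0.192, 0.386], [-1.0, 0.019, -0.004, -0.117], [0.0, -0.192, -0.981, 1.129], [0.0, 0.0, 0.0, 1.0]]
[0.2416738  0.54895324 0.40380368] [[-0.915, 0.403, -0.001], [0.403, 0.915, -0.001], [0.0, -0.002, -1.0]] 0.1 0.09309632481307671
```

View pics/scene0.png

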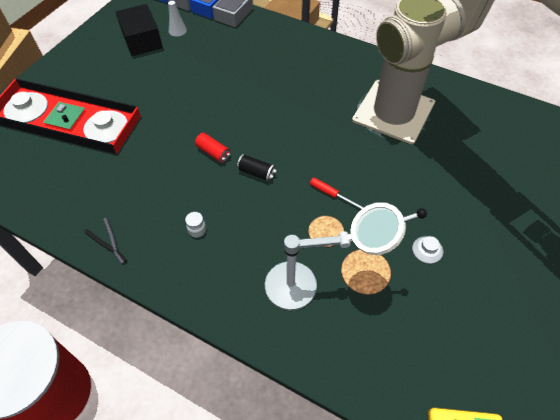

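View pics/top0.png

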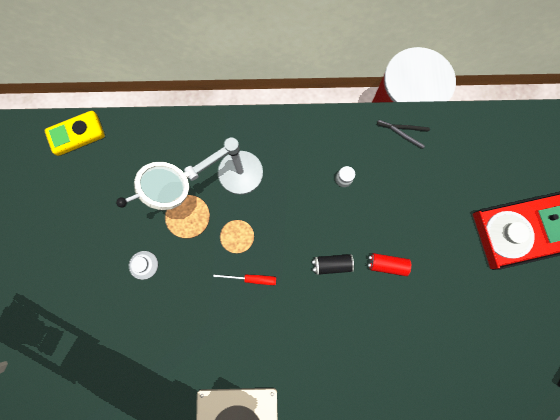

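Scene shows the robot at the top right, top shows the bench from above. Lookalikes in top: black can (333,264), terminals to the left at about (313,264), against red can (390,265). Small pad is at (237,236), large pad at (187,216). Post top is about (231,145), hinge (190,173), lens (163,185), knob (122,202). I choose the black can and the small pad, and check with a crop.

```bash
python3 - <<'E'
from h import *
t=read_camera("top"); s=read_camera("scene")
cr=t["image"][120:300,100:420]; cv2.imwrite("pics/crop.png",cv2.resize(cr,None,fx=2.5,fy=2.5,interpolation=cv2.INTER_CUBIC)[:,:,::-1])
for c,n,b in((t,"top",(210,210,270,262)),(s,"scene",(305,212,345,243)),(t,"big",(160,190,215,240))):
    hsv=cv2.cvtColor(c["image"],cv2.COLOR_RGB2HSV)
    m=cv2.inRange(hsv,(8,80,90),(22,255,255)); k=np.zeros_like(m); k[b[1]:b[3],b[0]:b[2]]=m[b[1]:b[3],b[0]:b[2]]
    v,u=np.nonzero(k); P=np.array([onz(c,a,e,.006)[:2] for a,e in zip(u,v)]); print(n,len(u),P.mean(0),P.min(0),P.max(0))
print("can ends",onz(t,315,264.5,.025),onz(t,353,264,.025))
for uv in((239,172),): print("foot",onz(t,*uv,.01))
print("post top t/s",onz(t,231,145,.235),onz(s,291,243,.235))
print("hinge",onz(t,190,173,.23),onz(s,346,240,.23))
def tri(a,b):
    (o1,d1),(o2,d2)=ray(t,*a),ray(s,*b); A=np.c_[d1,-d2]; x=np.linalg.lstsq(A,o2-o1,rcond=None)[0]
    p1=o1+x[0]*d1;p2=o2+x[1]*d2; return (p1+p2)/2,np.linalg.norm(p1-p2)
print("knob",tri((122,202),(422,213.5)),"lens",tri((162.5,185.5),(378.5,228.5)))
E
```

```text
top 886 [5.31186763e-01 5.20158636e-04] [ 0.48122718 -0.04820543] [0.57959405 0.04955387]
scene 613 [ 0.52146235 -0.00930541] [ 0.48027593 -0.05172411] [0.57107183 0.04111071]
big 1395 [0.59004009 0.1458717 ] [0.52839103 0.08275443] [0.6588424  0.21475108]
can ends [ 0.44242754 -0.22633377  0.025     ] [ 0.44174536 -0.33531445  0.025     ]
foot [ 0.72681504 -0.00711868  0.01      ]
post top t/s [ 0.72797583 -0.00939389  0.235     ] [ 0.72667992 -0.01274033  0.235     ]
hinge [0.65960198 0.09116092 0.23      ] [0.65816624 0.09228774 0.23      ]
knob (array([0.57042745, 0.21928973, 0.31516325]), np.float64(0.00234603086500437)) lens (array([0.61887003, 0.14735896, 0.26680236]), np.float64(0.002884104787391107))
```

View pics/crop.png

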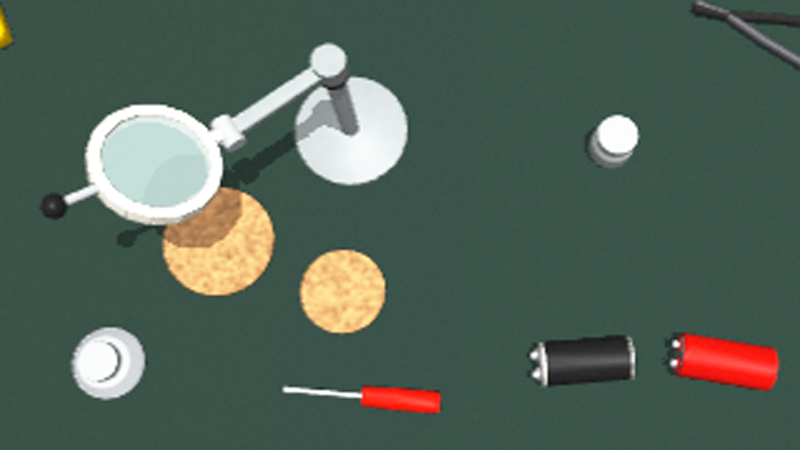

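The crop confirms the black can: centre crop (588,361), bright band and two terminals at its left end (crop 537,350 and 537,374), which is its +y end. The pad is 0.197 m from the post and the hinge 0.123 m, which agrees with the given sizes. The head is swung about 0.98 rad and lifted about 0.49 rad.

Plan: grip the can with the tool leaned 45°, turn it 90° about tool y, and set it down with the tool leaned 45° the other way.

```bash
cat >> h.py <<'E'
def frame(a,th):  # a: horizontal dir (can's top direction), th: lean of tool z away from down towards -a
    a=np.array([a[0],a[1],0]);a/=np.linalg.norm(a); z=-np.sin(th)*a-np.cos(th)*np.array([0,0,1]); y=np.cross([0,0,1],a)*-1
    return R.from_matrix(np.c_[np.cross(y,z),y,z])
def plan(targets,grasp=.167):
    """targets: list of (grasp point, R); prints end increments and rows needed, chained from the measured pose"""
    p,r,s=tool()
    for g,rt in targets:
        pt=np.array(g)-grasp*rt.as_matrix()[:,2]
        d=r.inv().apply(pt-p); w=(r.inv()*rt).as_rotvec()
        print("tcp",pt.round(3),"inc",(d/.2).round(3).tolist()+(w/np.pi).round(3).tolist(),"rows",round(max(np.linalg.norm(d)/.0625,np.degrees(np.linalg.norm(w))/10.7),1))
        p,r=pt,rt
E
python3 - <<'E'
from h import *
A=(-.048,1); 
plan([((.40,.2,.26),frame((-.7,1),0)),((.443,-.15,.2),frame(A,.3)),((.444,-.265,.13),frame(A,.785)),((.444,-.265,.025),frame(A,.785))])
E
```

```text
tcp [0.4   0.2   0.427] inc [-1.428, -1.278, -0.113, -0.0, 0.0, 0.174] rows 6.1
tcp [ 0.441 -0.101  0.36 ] inc [-1.348, -0.696, 0.337, 0.027, -0.093, 0.178] rows 5.0
tcp [ 0.438 -0.147  0.248] inc [-0.056, -0.023, 0.6, -0.0, -0.154, -0.0] rows 2.6
tcp [ 0.438 -0.147  0.143] inc [0.371, 0.0, 0.371, 0.0, 0.0, 0.0] rows 1.7
```

{"name": "arm_command", "arguments": {
  "increments": [
    [-0.2,-0.18,0,0,0,0.03],
    [-0.4,-0.36,0,0,0,0.06],
    [-0.6,-0.54,0,0,0,0.09],
    [-0.8,-0.72,0,0,0,0.12],
    [-1,-0.9,0,0,0,0.15]
  ],
  "fingers": -1,
  "force": 25
}}

```text
t: 0.82
tool_pos: [0.3526, 0.3022, 0.4047]
orientation: [1.351, 2.836, 0.0]
force: [1.0, 0.8, -0.4]
opening: 0.0931
gripper_force: 0.0
```

```bash
python3 - <<'E'
from h import *
A=(-.048,1); 
plan([((.42,0,.23),frame((-.3,1),0.1)),((.444,-.2,.18),frame(A,.4)),((.444,-.265,.11),frame(A,.785)),((.444,-.265,.025),frame(A,.785))])
print(tool()[2]["q"])
E
```

```text
tcp [0.415 0.016 0.396] inc [-1.308, -0.659, 0.042, 0.006, -0.031, 0.124] rows 4.7
tcp [ 0.441 -0.135  0.334] inc [-0.725, -0.094, 0.386, 0.019, -0.095, 0.075] rows 2.6
tcp [ 0.438 -0.147  0.228] inc [0.151, -0.016, 0.51, 0.0, -0.123, 0.0] rows 2.1
tcp [ 0.438 -0.147  0.143] inc [0.3, 0.0, 0.301, 0.0, 0.0, 0.0] rows 1.4
[ 5.98122637e-01 -2.44977266e-01  1.84939195e+00 -9.58682889e-05
  1.53699127e+00 -8.38531205e-02]
```

{"name": "arm_command", "arguments": {
  "increments": [
    [-0.25,-0.12,0,0,0,0.03],
    [-0.5,-0.25,0,0,0,0.06],
    [-0.7,-0.36,0,0,0,0.08],
    [-0.85,-0.43,0,0,-0.01,0.1],
    [-1,-0.5,0,0,-0.02,0.11]
  ]
}}

```text
t: 1.45
tool_pos: [0.4014, 0.0842, 0.4047]
orientation: [1.784, 2.515, -0.042]
force: [0.5, 0.6, -0.3]
opening: 0.0927
gripper_force: 0.0
```

```bash
python3 - <<'E'
from h import *
A=(-.048,1); 
plan([((.444,-.2,.15),frame(A,.5)),((.444,-.265,.10),frame(A,.785)),((.444,-.265,.025),frame(A,.785))])
E
```

```text
tcp [ 0.44  -0.12   0.297] inc [-0.992, -0.161, 0.602, 0.029, -0.139, 0.088] rows 3.7
tcp [ 0.438 -0.147  0.218] inc [0.07, -0.016, 0.409, 0.0, -0.091, -0.0] rows 1.5
tcp [ 0.438 -0.147  0.143] inc [0.265, 0.0, 0.265, 0.0, 0.0, 0.0] rows 1.2
```

{"name": "arm_command", "arguments": {
  "increments": [
    [-0.25,-0.04,0.15,0.007,-0.035,0.022],
    [-0.5,-0.08,0.3,0.015,-0.07,0.044],
    [-0.75,-0.12,0.45,0.022,-0.105,0.066],
    [-1,-0.16,0.6,0.029,-0.14,0.088],
    [-1,-0.16,0.6,0.029,-0.14,0.088]
  ]
}}

```text
t: 2.08
tool_pos: [0.4399, -0.1216, 0.2938]
orientation: [1.889, 1.984, -0.491]
force: [-0.6, 0.8, -0.2]
opening: 0.0927
gripper_force: 0.0
```

```bash
python3 - <<'E'
from h import *
A=(-.048,1); 
plan([((.444,-.265,.085),frame(A,.785)),((.444,-.265,.025),frame(A,.785))]); print(np.round(tool()[2]["q"],2))
E
```

```text
tcp [ 0.438 -0.147  0.203] inc [0.108, -0.012, 0.459, -0.001, -0.09, 0.001] rows 1.5
tcp [ 0.438 -0.147  0.143] inc [0.212, 0.0, 0.212, 0.0, 0.0, 0.0] rows 1.0
[-0.18 -0.21  2.07 -0.53  1.21 -0.06]
```

{"name": "arm_command", "arguments": {
  "increments": [
    [0.035,0,0.15,0,-0.03,0],
    [0.07,-0.01,0.3,0,-0.06,0],
    [0.11,-0.012,0.46,0,-0.09,0],
    [0.11,-0.012,0.46,0,-0.09,0],
    [0.11,-0.012,0.46,0,-0.09,0]
  ]
}}

```text
t: 2.7
tool_pos: [0.4408, -0.1446, 0.2072]
orientation: [1.71, 1.798, -0.705]
force: [0.1, 0.9, 0.4]
opening: 0.0931
gripper_force: 0.0
```

```bash
python3 - <<'E'
from h import *
A=(-.048,1); 
plan([((.444,-.265,.025),frame(A,.785))]); print(np.round(tool()[2]["q"],2))
c=read_camera("scene"); g=tool(); print(proj(c,g[0]+.167*g[1].as_matrix()[:,2]))
cv2.imwrite("pics/c1.png",cv2.resize(c["image"][90:270,150:430],None,fx=2.5,fy=2.5)[:,:,::-1])
E
```

```text
tcp [ 0.438 -0.147  0.143] inc [0.217, -0.013, 0.235, 0.001, -0.0, 0.0] rows 1.0
[-0.14 -0.02  2.15 -0.92  1.06  0.3 ]
[259.26249613 157.52026385]
```

View pics/c1.png

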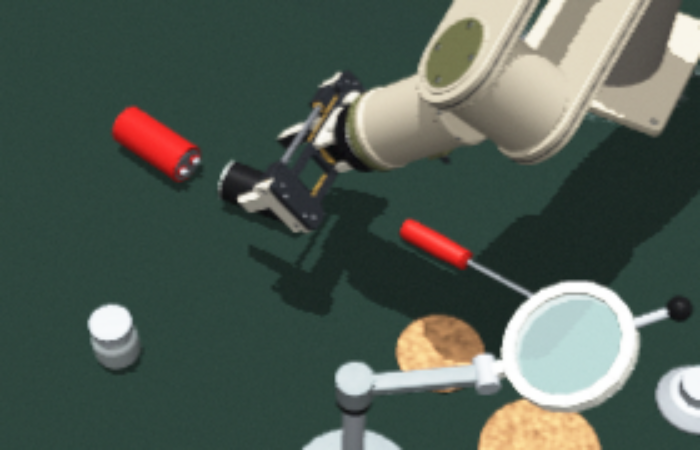

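The gripper is over the black can at crop (250,190), foot end showing and aligned. Next I descend and grip.

{"name": "arm_command", "arguments": {
  "increments": [
    [0.06,0,0.06,0,0,0],
    [0.11,-0.01,0.12,0,0,0],
    [0.16,-0.01,0.18,0,0,0],
    [0.215,-0.01,0.235,0,0,0],
    [0.215,-0.01,0.235,0,0,0]
  ]
}}

```text
t: 3.38
tool_pos: [0.4378, -0.148, 0.1415]
orientation: [1.709, 1.799, -0.709]
force: [0.3, 0.4, 0.2]
opening: 0.0928
gripper_force: 0.0
```

{"name": "arm_command", "arguments": {
  "increments": [
    [0,0,0,0,0,0],
    [0,0,0,0,0,0],
    [0,0,0,0,0,0],
    [0,0,0,0,0,0],
    [0,0,0,0,0,0]
  ],
  "fingers": 1,
  "force": 30
}}

```text
t: 4.0
tool_pos: [0.4382, -0.1479, 0.1422]
orientation: [1.709, 1.798, -0.708]
force: [-0.7, 0.5, 1.3]
opening: 0.0497
gripper_force: 30.0
```

```bash
python3 - <<'E'
from h import *
p,r,s=tool(); print(p+.167*r.as_matrix()[:,2],s["opening"],s["gripper_force"],np.round(s["q"],2),s["force"])
E
```

```text
[ 0.44426846 -0.26589426  0.02412629] 0.049683979377126194 29.98581111431122 [-0.15  0.13  2.15 -1.    0.97  0.44] [-0.65918254  0.4754528   1.25620762]
```

```bash
python3 - <<'E'
from h import *
A=(-.048,1)
plan([((.45,-.24,.17),frame(A,.5)),((.48,-.15,.18),frame(A,-.14)),((.531,0,.12),frame(A,-.785)),((.531,0,.071),frame(A,-.785))])
E
```

```text
tcp [ 0.446 -0.16   0.317] inc [-0.661, 0.037, -0.572, 0.001, 0.091, 0.001] rows 2.8
tcp [ 0.481 -0.173  0.345] inc [-0.134, 0.171, -0.091, -0.0, 0.204, 0.0] rows 3.4
tcp [ 0.537 -0.118  0.238] inc [0.186, 0.291, 0.568, 0.0, 0.205, -0.0] rows 3.5
tcp [ 0.537 -0.118  0.189] inc [-0.173, -0.0, 0.173, 0.0, 0.0, 0.0] rows 0.8
```

{"name": "arm_command", "arguments": {
  "increments": [
    [-0.12,0,-0.12,0,0,0],
    [-0.25,0.01,-0.23,0,0.02,0],
    [-0.4,0.02,-0.35,0,0.04,0],
    [-0.53,0.03,-0.46,0,0.065,0],
    [-0.66,0.037,-0.57,0,0.09,0]
  ]
}}

```text
t: 4.62
tool_pos: [0.4458, -0.1599, 0.3165]
orientation: [1.887, 1.987, -0.481]
force: [-0.1, 0.1, -3.9]
opening: 0.0495
gripper_force: 30.0
```

{"name": "arm_command", "arguments": {
  "increments": [
    [-0.03,0.04,-0.02,0,0.05,0],
    [-0.06,0.08,-0.04,0,0.1,0],
    [-0.1,0.12,-0.07,0,0.15,0],
    [-0.134,0.17,-0.09,0,0.2,0],
    [-0.134,0.17,-0.09,0,0.204,0]
  ]
}}

```text
t: 5.25
tool_pos: [0.481, -0.1744, 0.3444]
orientation: [-2.095, -2.2, -0.145]
force: [-0.2, -0.4, -3.2]
opening: 0.0496
gripper_force: 30.0
```

```bash
python3 - <<'E'
from h import *
A=(-.048,1)
plan([((.531,0,.12),frame(A,-.785)),((.531,0,.071),frame(A,-.785))]); s=tool()[2]; print(np.round(s["q"],2),s["opening"])
E
```

```text
tcp [ 0.537 -0.118  0.238] inc [0.193, 0.292, 0.563, -0.0, 0.206, 0.0] rows 3.5
tcp [ 0.537 -0.118  0.189] inc [-0.173, -0.0, 0.173, 0.0, 0.0, 0.0] rows 0.8
[-0.49 -0.04  1.78  0.12  1.48 -0.56] 0.04962622522406149
```

{"name": "arm_command", "arguments": {
  "increments": [
    [0.05,0.07,0.14,0,0.05,0],
    [0.1,0.15,0.28,0,0.1,0],
    [0.15,0.22,0.42,0,0.15,0],
    [0.19,0.29,0.56,0,0.205,0],
    [0.19,0.29,0.56,0,0.206,0]
  ]
}}

```text
t: 5.88
tool_pos: [0.5342, -0.1159, 0.2335]
orientation: [-1.707, -1.791, -0.699]
force: [-0.2, -0.8, -3.5]
opening: 0.0493
gripper_force: 30.0
```

```bash
python3 - <<'E'
from h import *
A=(-.048,1)
plan([((.531,0,.071),frame(A,-.785))]); s=tool()[2]; print(np.round(s["q"],2),s["opening"])
a=[]
for n in("top","scene"):
    c=read_camera(n); g=tool(); u,v=proj(c,[.531,0,.1]).astype(int); print(u,v)
    a.append(cv2.resize(c["image"][v-50:v+50,u-50:u+50],None,fx=4,fy=4)[:,:,::-1])
cv2.imwrite("pics/c2.png",np.hstack(a))
E
```

```text
tcp [ 0.537 -0.118  0.189] inc [-0.165, 0.014, 0.149, -0.003, -0.001, -0.001] rows 0.7
[-0.52  0.34  1.68  0.63  1.61 -0.7 ] 0.049333012224358305
233 231
328 212
```

View pics/c2.png

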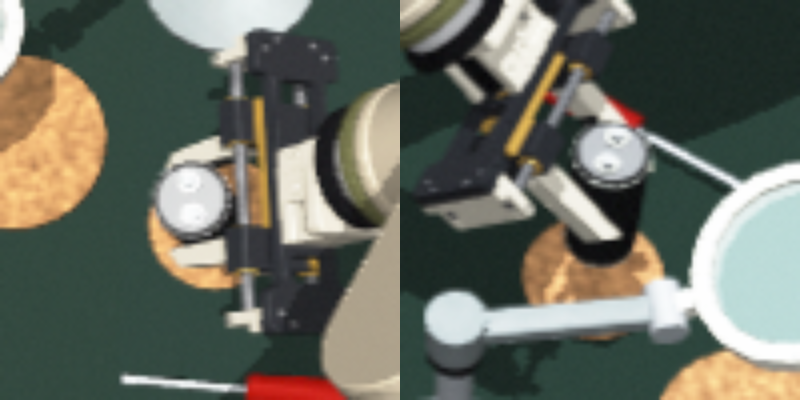

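Left (top camera): the can upright with terminals at crop (195,198), i.e. pixel (231.8,230.5). Right (scene): top face at pixel (330,200), foot over the pad. I check the position and verticality numerically.

```bash
cat >> h.py <<'E'
def tri(t,a,s,b):
    (o1,d1),(o2,d2)=ray(t,*a),ray(s,*b); x=np.linalg.lstsq(np.c_[d1,-d2],o2-o1,rcond=None)[0]
    p1=o1+x[0]*d1;p2=o2+x[1]*d2; return (p1+p2)/2,np.linalg.norm(p1-p2)
E
python3 - <<'E'
from h import *
t=read_camera("top");s=read_camera("scene")
P,e=tri(t,(231.8,230.5),s,(330,200)); print(P,e)
g=tool(); G=g[0]+.167*g[1].as_matrix()[:,2]; print("grasp",G)
# predicted foot outline in the scene for a vertical can under P
for dz in(0,):
    f=np.array([P[0],P[1],P[2]-.105]); print("foot centre px",proj(s,f)-[278,162], "lowest px",max((proj(s,f+.025*np.array([np.cos(a),np.sin(a),0]))[1]-162 for a in np.linspace(0,6.3,60)))*4)
E
```

```text
[ 0.52680773 -0.00284967  0.15403698] 0.00041946564111627514
grasp [ 5.30463351e-01 -7.69420766e-05  1.21692227e-01]
foot centre px [49.02027143 59.24236714] lowest px 268.1059383723566
```

{"name": "arm_command", "arguments": {
  "increments": [
    [-0.03,0.005,0.04,0,0,0],
    [-0.06,0.01,0.07,0,0,0],
    [-0.09,0.01,0.11,0,0,0],
    [-0.117,0.01,0.137,0,0,0],
    [-0.117,0.01,0.137,0,0,0]
  ]
}}

```text
t: 6.7
tool_pos: [0.5376, -0.1142, 0.2021]
orientation: [-1.708, -1.797, -0.707]
force: [-0.5, 0.3, -2.8]
opening: 0.0495
gripper_force: 30.0
```

{"name": "arm_command", "arguments": {
  "increments": [
    [-0.003,0,0.003,0,0,0],
    [-0.006,0,0.006,0,0,0],
    [-0.009,0,0.009,0,0,0],
    [-0.012,0,0.012,0,0,0],
    [-0.012,0,0.012,0,0,0]
  ]
}}

```text
t: 7.32
tool_pos: [0.538, -0.1144, 0.1997]
orientation: [-1.709, -1.798, -0.708]
force: [0.7, 0.4, -4.3]
opening: 0.0495
gripper_force: 30.0
```

{"name": "arm_command", "arguments": {
  "increments": [
    [-0.004,0,0.004,0,0,0],
    [-0.007,0,0.007,0,0,0],
    [-0.01,0,0.01,0,0,0],
    [-0.01,0,0.01,0,0,0],
    [-0.01,0,0.01,0,0,0]
  ]
}}

```text
t: 7.95
tool_pos: [0.538, -0.1144, 0.1969]
orientation: [-1.709, -1.798, -0.708]
force: [0.2, 1.0, -2.8]
opening: 0.0497
gripper_force: 30.0
```

{"name": "arm_command", "arguments": {
  "increments": [
    [-0.004,0,0.004,0,0,0],
    [-0.007,0,0.007,0,0,0],
    [-0.01,0,0.01,0,0,0],
    [-0.01,0,0.01,0,0,0],
    [-0.01,0,0.01,0,0,0]
  ]
}}

```text
t: 8.57
tool_pos: [0.538, -0.1144, 0.1941]
orientation: [-1.709, -1.798, -0.708]
force: [0.2, 0.1, -4.4]
opening: 0.0495
gripper_force: 30.0
```

{"name": "arm_command", "arguments": {
  "increments": [
    [-0.004,0,0.004,0,0,0],
    [-0.007,0,0.007,0,0,0],
    [-0.01,0,0.01,0,0,0],
    [-0.01,0,0.01,0,0,0],
    [-0.01,0,0.01,0,0,0]
  ]
}}

```text
t: 9.2
tool_pos: [0.5381, -0.1144, 0.1913]
orientation: [-1.709, -1.798, -0.708]
force: [-0.0, 0.3, -2.8]
opening: 0.0497
gripper_force: 30.0
```

{"name": "arm_command", "arguments": {
  "increments": [
    [-0.003,0,0.003,0,0,0],
    [-0.005,0,0.005,0,0,0],
    [-0.007,0,0.007,0,0,0],
    [-0.007,0,0.007,0,0,0],
    [-0.007,0,0.007,0,0,0]
  ]
}}

```text
t: 9.82
tool_pos: [0.5381, -0.1145, 0.1897]
orientation: [-1.709, -1.798, -0.708]
force: [-0.9, -0.8, 4.3]
opening: 0.0495
gripper_force: 30.0
```

Contact felt: the force went from -3 to +4 N, at the expected height. Release, then back off along the tool axis.

{"name": "arm_command", "arguments": {
  "increments": [
    [0,0,0,0,0,0],
    [0,0,0,0,0,0],
    [0,0,0,0,0,0],
    [0,0,0,0,0,0],
    [0,0,0,0,0,0]
  ],
  "fingers": -1
}}

```text
t: 10.45
tool_pos: [0.538, -0.1145, 0.1892]
orientation: [-1.709, -1.798, -0.708]
force: [-0.2, 0.3, -0.6]
opening: 0.0917
gripper_force: 0.0
```

{"name": "arm_command", "arguments": {
  "increments": [
    [0,0,-0.1,0,0,0],
    [0,0,-0.25,0,0,0],
    [0,0,-0.45,0,0,0],
    [0,0,-0.65,0,0,0],
    [0,0,-0.8,0,0,0]
  ]
}}

```text
t: 11.08
tool_pos: [0.5438, -0.2297, 0.3052]
orientation: [-1.711, -1.8, -0.709]
force: [0.4, 0.3, 0.7]
opening: 0.093
gripper_force: 0.0
```

```bash
python3 - <<'E'
from h import *
print(tool()[2]["opening"],np.round(tool()[2]["q"],2))
a=[]
for n in("top","scene"):
    c=read_camera(n); u,v=proj(c,[.531,0,.1]).astype(int); print(u,v)
    a.append(cv2.resize(c["image"][v-50:v+50,u-50:u+50],None,fx=4,fy=4)[:,:,::-1])
cv2.imwrite("pics/c3.png",np.hstack(a))
E
```

```text
0.09295765350230145 [-0.66  0.4   1.46  0.58  1.81 -0.73]
233 231
328 212
```

View pics/c3.png

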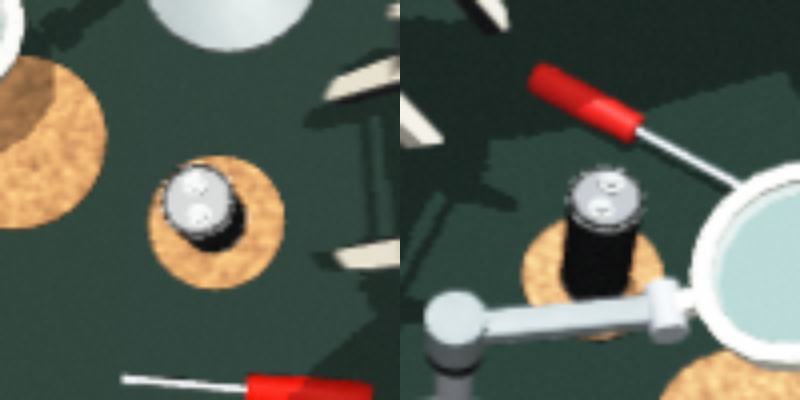

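The can stands upright on the pad: top at pixel (232.7,230.7) in top and (329.5,212) in scene. Now the knob.

```bash
python3 - <<'E'
from h import *
t=read_camera("top");s=read_camera("scene")
print("cap top",tri(t,(232.7,230.7),s,(329.5,212)),onz(t,232.7,230.7,.111),onz(s,329.5,212,.111))
h=(-.565,.825); K=np.array([.570,.219,.315])
plan([((.53,-.12,.36),frame((-.3,1),-.3)),((.56,.06,.40),frame(h,0)),(K+[0,0,.07],frame(h,0)),(K,frame(h,0))])
E
```

```text
cap top (array([0.53249817, 0.00123294, 0.10745616]), np.float64(0.0018884812187544473)) [ 5.32346289e-01 -4.80518774e-05  1.11000000e-01] [0.5342898 0.0028148 0.111    ]
tcp [ 0.544 -0.167  0.52 ] inc [0.98, 0.019, -0.553, 0.04, -0.153, -0.066] rows 3.6
tcp [0.56  0.06  0.567] inc [1.088, 0.402, 0.088, 0.015, -0.095, -0.098] rows 3.7
tcp [0.57  0.219 0.552] inc [0.628, 0.49, 0.075, 0.0, 0.0, 0.0] rows 2.6
tcp [0.57  0.219 0.482] inc [0.0, 0.0, 0.35, 0.0, 0.0, 0.0] rows 1.1
```

{"name": "arm_command", "arguments": {
  "increments": [
    [0.2,0,-0.14,0.01,-0.03,-0.01],
    [0.45,0,-0.28,0.02,-0.07,-0.03],
    [0.7,0.01,-0.42,0.03,-0.11,-0.05],
    [0.98,0.02,-0.55,0.04,-0.153,-0.066],
    [0.98,0.02,-0.55,0.04,-0.153,-0.066]
  ]
}}

```text
t: 11.9
tool_pos: [0.5449, -0.1635, 0.5249]
orientation: [-1.723, -2.33, -0.264]
force: [-0.4, 0.0, 0.7]
opening: 0.093
gripper_force: 0.0
```

{"name": "arm_command", "arguments": {
  "increments": [
    [0.24,0.09,0.02,0.003,-0.022,-0.02],
    [0.48,0.18,0.04,0.006,-0.045,-0.045],
    [0.75,0.28,0.06,0.01,-0.07,-0.07],
    [1,0.37,0.08,0.015,-0.095,-0.098],
    [1,0.37,0.08,0.015,-0.095,-0.098]
  ]
}}

```text
t: 12.52
tool_pos: [0.559, 0.0467, 0.5617]
orientation: [-1.452, -2.783, -0.001]
force: [-0.8, -0.4, -0.2]
opening: 0.0928
gripper_force: 0.0
```

```bash
python3 - <<'E'
from h import *
h=(-.565,.825); K=np.array([.570,.219,.315])
plan([(K+[0,0,.06],frame(h,0)),(K,frame(h,0))]);print(np.round(tool()[2]["q"],2))
E
```

```text
tcp [0.57  0.219 0.542] inc [0.675, 0.538, 0.1, -0.0, -0.001, 0.003] rows 2.8
tcp [0.57  0.219 0.482] inc [0.0, 0.0, 0.3, 0.0, 0.0, 0.0] rows 1.0
[-0.01  0.02  1.32  0.    1.8  -0.62]
```

{"name": "arm_command", "arguments": {
  "increments": [
    [0.17,0.13,0.02,0,0,0],
    [0.34,0.27,0.05,0,0,0],
    [0.51,0.4,0.07,0,0,0],
    [0.675,0.54,0.1,0,0,0.003],
    [0.675,0.54,0.1,0,0,0.003]
  ]
}}

```text
t: 13.15
tool_pos: [0.5721, 0.2164, 0.5391]
orientation: [-1.471, -2.768, 0.005]
force: [0.2, 0.3, -0.8]
opening: 0.0932
gripper_force: 0.0
```

{"name": "arm_command", "arguments": {
  "increments": [
    [0,0,0.07,0,0,0],
    [0,0,0.14,0,0,0],
    [0,0,0.21,0,0,0],
    [0,0,0.29,0,0,0],
    [0,0,0.3,0,0,0]
  ]
}}

```text
t: 13.78
tool_pos: [0.5717, 0.2144, 0.481]
orientation: [-1.476, -2.77, 0.002]
force: [0.6, 0.0, 0.3]
opening: 0.093
gripper_force: 0.0
```

{"name": "arm_command", "arguments": {
  "increments": [
    [0,0,0,0,0,0],
    [0,0,0,0,0,0],
    [0,0,0,0,0,0],
    [0,0,0,0,0,0],
    [0,0,0,0,0,0]
  ],
  "fingers": 1,
  "force": 20
}}

```text
t: 14.4
tool_pos: [0.572, 0.2148, 0.4833]
orientation: [-1.476, -2.772, -0.001]
force: [-1.3, 0.4, 0.5]
opening: 0.0476
gripper_force: 0.0
```

```bash
python3 - <<'E'
from h import *
p,r,s=tool(); print(p+.167*r.as_matrix()[:,2],s["opening"],s["gripper_force"],s["force"],np.round(s["q"],2))
O=np.array([.727,-.011]); K=p[:2]; print(np.linalg.norm(K-O))
th0=np.arctan2(K[1]-O[1],-(K[0]-O[0])); th1=np.arctan2(.012,.194); print(th0,th1)
d=lambda th: np.array([-np.cos(th),np.sin(th)])
rr=.279; L=[]
for th in np.linspace(th0,th1,6)[1:]:
    L.append((np.r_[O+rr*d(th),.315],frame(d(th),0)))
p0,r0=p,r
for g,f in L:
    pt=g+[0,0,.167]; print((r0.inv().apply(pt-p0)/.2).round(3),((r0.inv()*f).as_rotvec()/np.pi).round(3))
E
```

```text
[0.5718739  0.21499431 0.31629251] 0.047606903421649936 0.0 [-1.2904302   0.42687678  0.48015377] [ 0.28  0.14  1.33  0.    1.67 -0.32]
0.273915276120944
0.9692149762924549 0.061776961560349605
[ 0.    -0.252  0.006] [ 0.    -0.    -0.061]
[-0.07  -0.495  0.006] [ 0.    -0.    -0.119]
[-0.183 -0.721  0.006] [ 0.    -0.    -0.176]
[-0.335 -0.923  0.006] [ 0.    -0.    -0.234]
[-0.521 -1.094  0.006] [ 0.    -0.    -0.292]
```

Fingers are still closing; give them more time.

{"name": "arm_command", "arguments": {
  "increments": [
    [0,0,0,0,0,0],
    [0,0,0,0,0,0],
    [0,0,0,0,0,0],
    [0,0,0,0,0,0],
    [0,0,0,0,0,0]
  ]
}}

```text
t: 15.02
tool_pos: [0.5721, 0.2148, 0.4832]
orientation: [-1.477, -2.772, -0.001]
force: [0.8, 1.0, -0.2]
opening: 0.0207
gripper_force: 20.0
```

```bash
python3 - <<'E'
from h import *
p,r,s=tool(); print(p,s["opening"],s["gripper_force"],s["force"])
a=[]
for n in("top","scene"):
    c=read_camera(n); u,v=proj(c,[.57,.219,.315]).astype(int); print(u,v)
    a.append(cv2.resize(c["image"][v-50:v+50,u-50:u+50],None,fx=4,fy=4)[:,:,::-1])
cv2.imwrite("pics/c4.png",np.hstack(a))
E
```

```text
[0.57205052 0.21484082 0.48318579] 0.020663939437422178 19.999938011169434 [ 0.77179366  1.00281378 -0.15206036]
121 202
421 213
```

View pics/c4.png

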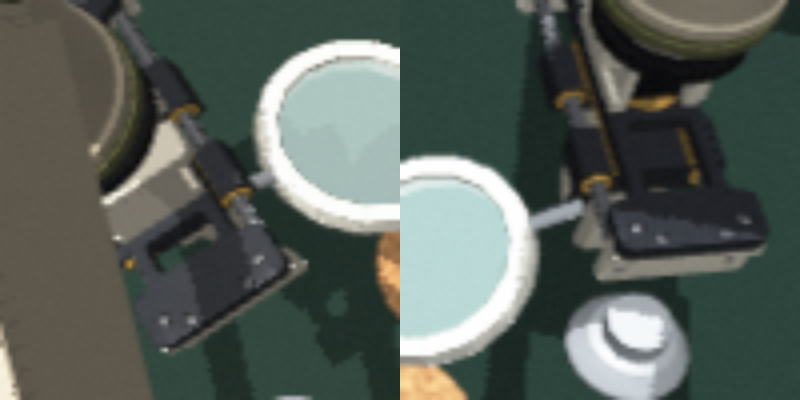

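The knob is held (20.7 mm, 20 N), stem visible entering the fingers from the rim. Swing along the arc.

```bash
cat > arc.py <<'E'
from h import *
p,r,s=tool(); O=np.array([.727,-.011]); d=lambda th: np.array([-np.cos(th),np.sin(th)])
K=p[:2]; rr=np.linalg.norm(K-O); th0=np.arctan2(K[1]-O[1],O[0]-K[0]); th1=np.arctan2(.012,.194); print(rr,th0,th1,p[2])
N=max(5,5*int(np.ceil((th0-th1)/.46)))
for i,th in enumerate(np.linspace(th0,th1,N+1)[1:]):
    f=frame(d(th),0) if True else 0; pt=np.r_[O+rr*d(th),p[2]]
    if i%5==0: p0,r0=(p,r) if i==0 else (pl,fl)
    print((r0.inv().apply(pt-p0)/.2).round(3),((r0.inv()*f).as_rotvec()/np.pi).round(3)); pl,fl=pt,f
E
python3 arc.py
```

```text
0.2739063605175055 0.9693506766724025 0.061776961560349605 0.48319469765708467
[-0.007 -0.124 -0.   ] [ 0.    -0.    -0.032]
[-0.025 -0.247 -0.   ] [ 0.    -0.    -0.061]
[-0.054 -0.368 -0.   ] [ 0.   -0.   -0.09]
[-0.094 -0.485 -0.   ] [ 0.    -0.    -0.119]
[-0.144 -0.599 -0.   ] [ 0.    -0.    -0.147]
[-0.006 -0.124  0.   ] [ 0.     0.    -0.029]
[-0.022 -0.247  0.   ] [ 0.     0.    -0.058]
[-0.05  -0.368  0.   ] [ 0.     0.    -0.087]
[-0.089 -0.486  0.   ] [ 0.     0.    -0.116]
[-0.139 -0.6    0.   ] [ 0.     0.    -0.144]
```

{"name": "arm_command", "arguments": {
  "increments": [
    [-0.007,-0.124,0,0,0,-0.03],
    [-0.025,-0.247,0,0,0,-0.06],
    [-0.054,-0.368,0,0,0,-0.09],
    [-0.094,-0.485,0,0,0,-0.118],
    [-0.144,-0.6,0,0,0,-0.146]
  ]
}}

```text
t: 15.75
tool_pos: [0.4882, 0.1232, 0.483]
orientation: [0.804, 3.037, 0.001]
force: [8.6, -2.7, -3.1]
opening: 0.0202
gripper_force: 20.0
```

```bash
python3 arc.py; python3 -c "
from h import *
print(np.round(tool()[2]['q'],2))"
```

```text
0.27392592993938664 0.511941665860438 0.061776961560349605 0.48299944249374654
[-0.006 -0.123 -0.   ] [ 0.    0.   -0.03]
[-0.024 -0.245 -0.   ] [ 0.     0.    -0.059]
[-0.052 -0.365 -0.   ] [ 0.     0.    -0.088]
[-0.091 -0.482 -0.   ] [ 0.     0.    -0.116]
[-0.14  -0.595 -0.   ] [ 0.     0.    -0.145]
[ 0.15 -0.15  1.63  0.    1.67 -0.91]
```

{"name": "arm_command", "arguments": {
  "increments": [
    [-0.006,-0.123,0,0,0,-0.03],
    [-0.024,-0.245,0,0,0,-0.059],
    [-0.052,-0.365,0,0,0,-0.088],
    [-0.091,-0.482,0,0,0,-0.116],
    [-0.14,-0.595,0,0,0,-0.145]
  ]
}}

```text
t: 16.38
tool_pos: [0.4539, 0.0061, 0.4831]
orientation: [0.097, 3.138, 0.002]
force: [13.2, 0.6, -5.7]
opening: 0.0204
gripper_force: 20.0
```

```bash
python3 - <<'E'
from h import *
p,r,s=tool(); print(s["opening"],s["gripper_force"],s["force"])
O=np.array([.727,-.011]);K=p[:2]; th=np.arctan2(K[1]-O[1],O[0]-K[0]); print(th,np.linalg.norm(K-O),p[2]-.167)
# tilt arc: offset along head ~ -4 mm at start; follow the knob centre path
t0=np.arcsin((.315-.23)/.18)
d=np.array([-np.cos(th),np.sin(th),0])
for a in np.linspace(t0,0,7)[1:]:
    dp=.18*((np.cos(a)-np.cos(t0))*d+np.array([0,0,np.sin(a)-np.sin(t0)])); print((r.inv().apply(dp)/.2).round(3))
E
```

```text
0.020443267499369755 20.000203549861908 [13.17209222  0.57339994 -5.66130459]
0.06237792929375216 0.2736814733864171 0.3160514662000261
[ 0.032 -0.     0.066]
[ 0.059 -0.     0.135]
[ 0.08  -0.     0.206]
[ 0.095 -0.     0.278]
[ 0.104 -0.     0.351]
[ 0.107 -0.     0.425]
```

{"name": "arm_command", "arguments": {
  "increments": [
    [0.02,0,0.066,0,0,0],
    [0.047,0,0.135,0,0,0],
    [0.068,0,0.206,0,0,0],
    [0.083,0,0.278,0,0,0],
    [0.092,0,0.35,0,0,0]
  ]
}}

```text
t: 17.0
tool_pos: [0.4352, 0.0081, 0.4123]
orientation: [0.101, 3.14, 0.001]
force: [3.8, -2.0, 1.2]
opening: 0.0204
gripper_force: 20.0
```

{"name": "arm_command", "arguments": {
  "increments": [
    [0.001,0,0.025,0,0,0],
    [0.002,0,0.05,0,0,0],
    [0.003,0,0.075,0,0,0],
    [0.003,0,0.075,0,0,0],
    [0.003,0,0.075,0,0,0]
  ]
}}

```text
t: 17.62
tool_pos: [0.4348, 0.0081, 0.3979]
orientation: [-0.102, -3.14, -0.002]
force: [5.9, -1.2, -2.2]
opening: 0.0202
gripper_force: 20.0
```

```bash
python3 - <<'E'
from h import *
p,r,s=tool(); print(p,s["opening"],s["gripper_force"],s["force"])
a=[]
for n in("top","scene"):
    c=read_camera(n); save(c,n+"5.png"); u,v=proj(c,[.5,0,.2]).astype(int); print(u,v)
    a.append(cv2.resize(c["image"][v-62:v+62,u-62:u+62],None,fx=3.2,fy=3.2)[:,:,::-1])
cv2.imwrite("pics/c5.png",np.hstack(a))
E
```

```text
[0.43479445 0.00809345 0.39786106] 0.020153854933908547 19.999816417694092 [ 5.941271   -1.22901567 -2.17106648]
228 238
337 182
```

View pics/c5.png

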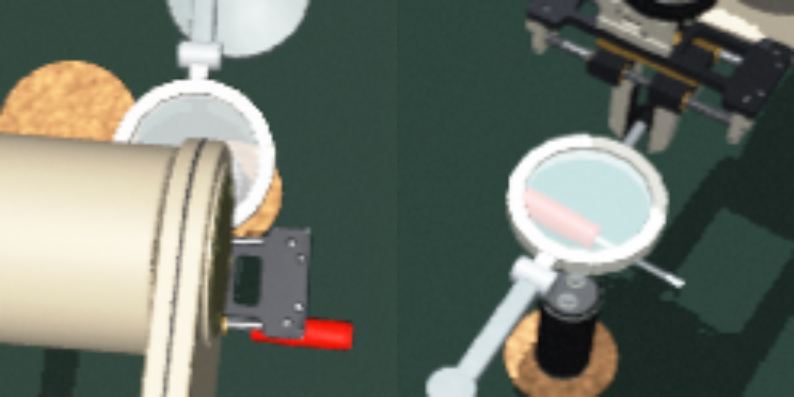

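Lens is now over the can (scene: rim centre crop (587,203)), with the knob held at z≈0.231. Release, rise, and check level and centring.

{"name": "arm_command", "arguments": {
  "increments": [
    [0,0,0,0,0,0],
    [0,0,0,0,0,0],
    [0,0,0,0,0,0],
    [0,0,0,0,0,0],
    [0,0,0,0,0,0]
  ],
  "fingers": -1
}}

```text
t: 18.35
tool_pos: [0.4345, 0.0081, 0.3981]
orientation: [-0.102, -3.139, -0.002]
force: [-0.7, -0.7, -0.5]
opening: 0.0653
gripper_force: 0.0
```

{"name": "arm_command", "arguments": {
  "increments": [
    [0,0,-0.05,0,0,0],
    [0,0,-0.15,0,0,0],
    [0,0,-0.3,0,0,0],
    [0,0,-0.5,0,0,0],
    [0,0,-0.6,0,0,0]
  ]
}}

```text
t: 18.98
tool_pos: [0.4346, 0.008, 0.5225]
orientation: [0.102, 3.136, 0.001]
force: [0.8, 0.7, -2.0]
opening: 0.093
gripper_force: 0.0
```

{"name": "arm_command", "arguments": {
  "increments": [
    [0,-0.2,0,0,0,0],
    [0,-0.45,0,0,0,0],
    [0,-0.7,0,0,0,0],
    [0,-0.95,0,0,0,0],
    [0,-1,0,0,0,0]
  ]
}}

```text
t: 19.6
tool_pos: [0.4212, -0.1939, 0.5193]
orientation: [0.107, 3.14, -0.0]
force: [0.6, 0.2, -0.2]
opening: 0.0932
gripper_force: 0.0
```

```bash
python3 - <<'E'
from h import *
p,r,s=tool(); print(p,s["opening"],s["t"])
a=[]
for n in("top","scene"):
    c=read_camera(n); save(c,n+"6.png"); u,v=proj(c,[.5,0,.2]).astype(int); print(u,v)
    a.append(cv2.resize(c["image"][v-62:v+62,u-62:u+62],None,fx=3.2,fy=3.2,interpolation=cv2.INTER_CUBIC)[:,:,::-1])
cv2.imwrite("pics/c6.png",np.hstack(a))
E
```

```text
[ 0.42118235 -0.19393225  0.51927439] 0.09321598216434027 19.6
228 238
337 182
```

View pics/c6.png

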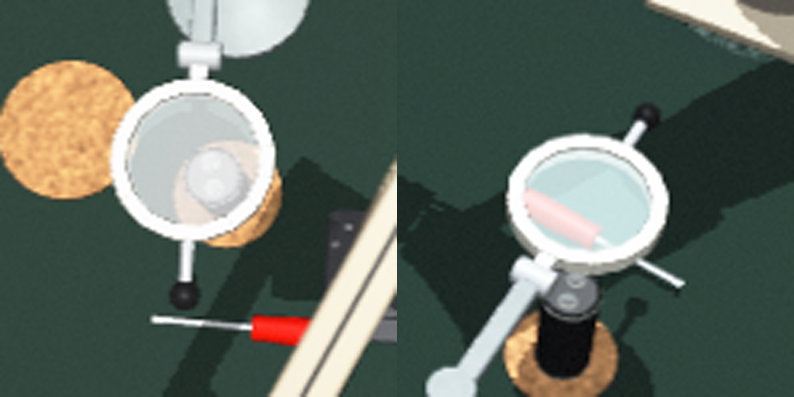

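Top: rim centre crop (192.5,159.5), knob (184,296); scene: rim centre (587,203), knob (647,116). The lens sits above the terminals (top crop 213,177, offset by parallax). I check by triangulation.

```bash
python3 - <<'E'
from h import *
t=read_camera("top");s=read_camera("scene")
T=lambda x,y:(166+x/3.2,176+y/3.2); S=lambda x,y:(275+(x-396.8)/3.2,120+y/3.2)
k=tri(t,T(184,296),s,S(647,116)); l=tri(t,T(192.5,159.5),s,S(587,203)); print("knob",k,"lens",l)
def rim(c,x0,y0):
    im=c["image"]; m=(im.min(2)>200).astype(np.uint8)
    cs,_=cv2.findContours(m,cv2.RETR_CCOMP,cv2.CHAIN_APPROX_NONE); best=[q for q in cs if len(q)>60 and cv2.pointPolygonTest(q,(float(x0),float(y0)),False)>=0]
    return [cv2.fitEllipse(q) for q in best]
print(rim(t,*T(192,159)),rim(s,*S(587,203)))
print("lens at z=.23 from top",onz(t,*T(192.5,159.5),.235),"scene",onz(s,*S(587,203),.235))
print("hinge",onz(t,*T(200,56),.235),onz(s,*S(533,272),.235),"cap under glass (top)",onz(t,*T(214,177),.113),"post",onz(s,*S(452,387),.235))
E
```

```text
knob (array([0.42672424, 0.00775795, 0.23006822]), np.float64(0.000606148176477463)) lens (array([0.527084  , 0.00205908, 0.23036096]), np.float64(0.00036576908564335027))
[((226.7327423095703, 213.17849731445312), (46.52000045776367, 93.84614562988281), 5.439731597900391)] [((322.7413330078125, 196.72296142578125), (43.98120880126953, 98.05896759033203), 40.31375503540039)]
lens at z=.23 from top [0.52642503 0.00127795 0.235     ] scene [0.53025768 0.00329003 0.235     ]
hinge [ 0.60502134 -0.00386096  0.235     ] [ 0.60633268 -0.00520799  0.235     ] cap under glass (top) [ 0.53039281 -0.00075125  0.113     ] post [ 0.72065754 -0.01273117  0.235     ]
```

Lens centre is at (0.527, 0.002, 0.230) and the knob at z 0.230, so the head is level. The terminals are at (0.531–0.532, 0.000), within about 5 mm. I'm handing the job in.

```bash
python3 -c "
from plant import *
print(close_job())"
```

```text
the job is handed in; nothing more can be done
None
```

The job is handed in (no verdict came back) at about 20 s of the 59 s: the black capacitor stands terminals up on the small cork pad, set down before release, with the magnifier head level and its lens centred over the terminals to about 5 mm; the jar, loudspeaker and screwdriver were not touched.

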